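# Close up a row of cartons in the collating channel

## Task

Stand the stray white carton squarely at the tail of the row of four, within a finger's breadth of the last one, and let go of it. Then slide all five along the table as one straight block, without lifting them or letting the row buckle, into the channel until the first meets the end stop, and press the row up snug with about 10 N for half a second, never more than 20 N. Leave the row closed up, square and in line, and everything else on the table where it is.

Things in the scene. Friction and masses are not known exactly. Their poses are not given: they have to be found in the camera images.
- channel: aluminium channel fixed to the table: two upright side plates 40 mm tall, 6 mm thick. Origin on the table, on the centre line at the open mouth; x points from the mouth inward along the channel, z up. From x = 0 to 45 mm the plates flare, 94 mm apart inside at the mouth; from 45 to their end at 225 mm they are parallel, 62 mm apart inside
- channel_end (a point): point on the table, on the centre line at the channel's inner end (x = 225 mm). A steel end stop, a 52 mm tall plate square across the channel, is clamped in it: its near face lies 15 to 55 mm before this point (170 to 210 mm in from the mouth) and is not measured, see it or feel for it. Five cartons make 210 mm, so the tail one ends up to 40 mm outside the mouth
- carton1: first of the row, its face 15 to 31 mm outside the mouth: plain white carton 42 (x) x 56 (y) x 64 mm tall, about 0.1 kg (0.07 to 0.14), closed and rigid; origin at the centre of its underside, z up, x across its thin 42 mm, y across its 56 mm, x toward the channel. The row is roughly in line with the channel, cartons 46 to 66 mm from centre to centre, a few mm off line, a few degrees askew. Sliding all five takes some 2 to 5 N
- carton2: second carton of the row, counted from the mouth: plain white carton 42 (x) x 56 (y) x 64 mm tall, about 0.1 kg (0.07 to 0.14), closed and rigid; origin at the centre of its underside, z up, x across its thin 42 mm, y across its 56 mm; x toward the channel
- carton3: third carton of the row, counted from the mouth: plain white carton 42 (x) x 56 (y) x 64 mm tall, about 0.1 kg (0.07 to 0.14), closed and rigid; origin at the centre of its underside, z up, x across its thin 42 mm, y across its 56 mm; x toward the channel
- carton4: fourth and last carton of the row, counted from the mouth: plain white carton 42 (x) x 56 (y) x 64 mm tall, about 0.1 kg (0.07 to 0.14), closed and rigid; origin at the centre of its underside, z up, x across its thin 42 mm, y across its 56 mm; x toward the channel
- stray: the stray fifth carton, standing alone on the far side of the table, turned by up to 30 degrees: plain white carton 42 (x) x 56 (y) x 64 mm tall, about 0.1 kg (0.07 to 0.14), closed and rigid; origin at the centre of its underside, z up, x across its thin 42 mm, y across its 56 mm (either way round will do)
- tub: bystander: round white tub with lid, 54 mm diameter, 75 mm tall, origin under its centre; the stray carton and the tub may have changed places
- flatbox: bystander: flat white carton 90 (x) x 60 (y) x 24 mm, origin under its centre, at the far side
- taperoll: bystander: empty cardboard core, 90 mm outside diameter, 48 mm high, origin under its centre, near the robot
- marker: bystander: thick marker pen lying down, 118 mm along x, 15 mm thick, origin under its middle
- logger: bystander: white temperature logger, 55 (x) x 80 (y) x 18 mm, lying flat, origin under its centre
There are look-alikes about, which are no part of the job. Leave any blue or green look-alike of the stray alone.

How it is judged (in metres and radians):
On the way, in this order (a step that is already met when the one before it is completed fails the run):
1. the stray carton stands upright, let go, at the tail of the row, square and in line with it, less than 25 mm behind the last carton, with the row still outside the channel (horizontal distance between stray and carton4 below 0.067 m and y of stray in the frame of carton4 between -0.015 and 0.015 m and angle between the x axis of stray and the x axis of channel, either way round below 0.2 rad and angle between stray's own z axis and vertical below 0.1 rad and height (world z) of stray below 0.006 m and x of stray in the frame of carton4 below -0.038 m and contact force between the fingers and stray below 0.3 N and x of carton1 in the frame of channel below 0.02 m), for 0.2 s.
2. the whole row, in contact and in line, is pressed on the channel's end stop with at least 3 N for 0.3 s (contact force between carton1 and channel above 3 N and angle between each of carton1, carton2, carton3, carton4, stray's own z axis and vertical below 0.1 rad and angle between the x axis of each of carton1, carton2, carton3, carton4, stray and the x axis of channel, either way round below 0.12 rad and y of carton1 in the frame of channel between -0.008 and 0.008 m and y of carton2 in the frame of channel between -0.008 and 0.008 m and y of carton3 in the frame of channel between -0.008 and 0.008 m and y of carton4 in the frame of channel between -0.008 and 0.008 m and y of stray in the frame of channel between -0.008 and 0.008 m and horizontal distance between carton1 and carton2 below 0.0455 m and horizontal distance between carton2 and carton3 below 0.0455 m and horizontal distance between carton3 and carton4 below 0.0455 m and horizontal distance between carton4 and stray below 0.0455 m and x of carton1 in the frame of channel above 0.143 m and x of carton2 in the frame of channel above 0.101 m and x of carton3 in the frame of channel above 0.059 m and x of carton4 in the frame of channel above 0.017 m and x of stray in the frame of channel above -0.025 m and height (world z) of each of carton1, carton2, carton3, carton4, stray below 0.006 m), for 0.3 s.
At the end, for the whole second after the job is handed in: All five cartons stand at rest, upright, in one closed row in the channel: neighbours' centres under 45.5 mm apart, each within 8 mm of the channel's centre line and square to it within 7 degrees, the first carton's centre at least 143 mm inside the mouth, the fifth's at least -25 mm (angle between each of carton1, carton2, carton3, carton4, stray's own z axis and vertical below 0.1 rad and angle between the x axis of each of carton1, carton2, carton3, carton4, stray and the x axis of channel, either way round below 0.12 rad and y of carton1 in the frame of channel between -0.008 and 0.008 m and y of carton2 in the frame of channel between -0.008 and 0.008 m and y of carton3 in the frame of channel between -0.008 and 0.008 m and y of carton4 in the frame of channel between -0.008 and 0.008 m and y of stray in the frame of channel between -0.008 and 0.008 m and horizontal distance between carton1 and carton2 below 0.0455 m and horizontal distance between carton2 and carton3 below 0.0455 m and horizontal distance between carton3 and carton4 below 0.0455 m and horizontal distance between carton4 and stray below 0.0455 m and x of carton1 in the frame of channel above 0.143 m and x of carton2 in the frame of channel above 0.101 m and x of carton3 in the frame of channel above 0.059 m and x of carton4 in the frame of channel above 0.017 m and x of stray in the frame of channel above -0.025 m and height (world z) of each of carton1, carton2, carton3, carton4, stray below 0.006 m and linear speed of each of carton1, carton2, carton3, carton4, stray below 0.01 m/s); the robot touches nothing.
It fails at once if the row is pressed on the channel with more than 20 N (contact force between any of carton1, carton2, carton3, carton4, stray and channel above 20 N).
It fails at once if the row buckles: a carton of the row slews more than 17 degrees from the channel's line, or tips more than 17 degrees (angle between the x axis of any of carton1, carton2, carton3, carton4 and the x axis of channel, either way round above 0.3 rad or angle between any of carton1, carton2, carton3, carton4, stray's own z axis and vertical above 0.3 rad).
It fails at once if a carton of the row is lifted more than 15 mm off the table instead of being slid (height (world z) of any of carton1, carton2, carton3, carton4 above 0.015 m).
It fails at once if one of the other things on the table is moved more than 20 mm (distance of any of tub, flatbox, taperoll, marker, logger from where it was at the start of the episode above 0.02 m).
It also fails if it takes over 64 s, if anything falls off the work surface, if the arm or the gripper's body presses on something with over 40 N, if the wrist force passes 120 N, or if a joint passes its speed limit or range.

## Robot

A 6-joint arm with a two-finger parallel gripper is mounted at the origin on the work surface. World frame = base frame: x ahead of the robot, y to its left, z up, the work surface at z = 0. Lengths are in mm, angles in degrees, forces in N, time in s.
With the tool pointing down it reaches from about 350 to 850 mm from the base axis. Payload 8.1 kg.
Tool frame: the origin (TCP) lies between the finger pads; the fingertips stand 22 mm ahead of it and the grasp point (between the pads) lies 3 mm ahead of it (r.nose_length is the z of the fingertips in the tool frame, in mm); z points along the fingers, x is the direction in which the jaws open and shut, and the axes are right-handed (so a half turn about z gives the same grasp; the last joint's range is limited). The gripper opens to 85 mm and grips with 20 to 120 N. Pads are 22 mm wide; open, the fingers measure 114 mm over their backs; the gripper's body (76 mm by 85 mm) begins 54 mm behind the grasp point. The pads swing forward as they close: fully open they stand 13 mm farther back than shut.
Start: joints at [60.023, 7.471, 85.268, -0, 87.261, -4.893], TCP at [254.349, 543.426, 253.292] pointing down, gripper open.
Joint ranges: [-169.43, 169.43], [-51.17, 129.36], [1.28, 143.12], [-76.62, 256.62], [0, 156.53], [-152.29, 152.29]. Speed limits (degrees/s): [136.94, 136.94, 159.86, 180, 180, 180].

## Interface

Orientations are given as [roll, pitch, yaw] about the fixed x, y, z axes, in that order (R = Rz(yaw) Ry(pitch) Rx(roll)).
In Python, from bench import r gives the robot as it stands.
- The arm moves only by the shell command python3 -m jog 'ROWS' [FORCE]. ROWS is JSON, a list of rows, each a list of 5 numbers: the shift along the tool's x, y, z in m, then the turn about the tool's z in degrees, then the opening in per cent of the stroke, from 0 (shut) to 100 (fully open). A call has 1 to 8 rows; each row is the pose to reach, as a shift and turn from the pose measured when the call began, along the tool's axes at that moment; what a row does not reach only later rows make up. A row lasts 1/10 s, in which the tool goes at most 50 mm and 8.59 degrees, less where a joint would pass 70% of its speed; a pose out of reach is approached as far as the arm can. A call with a gripper value outside its range is refused whole. The fingers move at their own pace and stop on an object; FORCE is the grip in N (left out, the last holds). Time passes only in rows, so rows that repeat a pose let the fingers close. It gives the time, the measured TCP pose, the force and the opening at its end, in the units of the state.
- r.sense(): the state, without advancing time (a new reading comes with each control period).
- r.snapshot(name): name is "scene" or "side" or "wrist"; returns a dict with "image" (384x512x3 uint8, red, green, blue), "K" (3x3 intrinsics, pixels), "T" (4x4, takes a point from camera to world coordinates); the wrist camera has in their place "tool_from_camera" (4x4, takes a point from camera to tool coordinates, whose origin is the TCP and whose axes are the tool frame's). Camera axes: x right, y down, z forward; pixel columns grow to the right and rows downward; lengths in mm; the calibration is good to about 2 mm. A picture is of the moment at which its call begins: read the wrist's pose just before it. There is no depth.
- r.hand_in(): hands the job in, once; it reports no verdict.
Trained networks look in a picture, given as the dict that the camera call returned (one of the last four; its "shot" number tells which), for a name from the list of things; names that differ only in an ending like _2 or _b are one class to them, and where a whole thing is asked for, a point or a joint stands for the part that bears it (a point fixed in the world has none). Each returns a list of dicts, best first, with "conf" (0 to 1); they miss things now and then, are a little off and sometimes report something else, mostly with a low value. They report only what shows in the picture. A call takes as long as a camera call. They do not tell look-alikes from the thing itself.
- r.search_frame(picture, label): "bbox" ([left, top, right, bottom] in pixels, round what is visible of it).
- r.pinpoint(picture, label): "uv" ([column, row] in pixels: a listed point, or the origin of a listed thing).
The state is a dict: "time": time; "joint_pos": joint angles; "qd": joint speeds; "joint_efforts": joint torques, N m; "tool_pos": TCP position; "tcp_rot": TCP orientation; "ft_force": force on the tool from outside, world axes, zero at the start; "wrist_torque": the same for the moment, N m; "finger_gap": finger opening in mm.
Only numpy, scipy, OpenCV 4.12 (cv2) and the standard library are available. Lean on these libraries where they do the work, as an engineer would, in place of code of your own. Each camera call takes 0.05 s, during which the arm holds its last target. There are 200 camera calls.

## Working session

There is one attempt and no reset: what is moved stays moved. The work goes in short steps, Python scripts to look and compute and a shell command to move; the robot and the scene stay as the last step left them, time stands still between calls to the robot, and variables do not carry over. Pictures are saved under pics/ and viewed, about 8 in all and at most 12, crops included, and the job is handed in when it is done.

```bash
ls; mkdir -p pics; cat > h.py <<'E'
import numpy as np, cv2, json
from bench import r
from scipy.spatial.transform import Rotation as R
def shot(n,name=None):
    s=r.sense(); p=r.snapshot(n)
    if n=="wrist":
        T=np.eye(4); T[:3,:3]=R.from_euler('xyz',s['tcp_rot'],degrees=True).as_matrix(); T[:3,3]=s['tool_pos']
        p['Tw']=T@np.array(p['tool_from_camera'])
    else: p['Tw']=np.array(p['T'])
    if name: cv2.imwrite('pics/'+name+'.png',cv2.cvtColor(p['image'],cv2.COLOR_RGB2BGR))
    return p
def ray(p,uv):
    d=np.linalg.inv(np.array(p['K']))@[uv[0],uv[1],1]; T=p['Tw']
    return T[:3,3],T[:3,:3]@d
def onz(p,uv,z=0):
    o,d=ray(p,uv); return (o+d*(z-o[2])/d[2])
def proj(p,X):
    c=np.linalg.inv(p['Tw'])@np.append(X,1); u=np.array(p['K'])@c[:3]; return u[:2]/u[2]
def tri(a,b):
    A=[];B=[]
    for o,d in (a,b):
        d=d/np.linalg.norm(d);M=np.eye(3)-np.outer(d,d);A.append(M);B.append(M@o)
    return np.linalg.lstsq(np.vstack(A),np.hstack(B),rcond=None)[0]
E
python3 - <<'E'
from h import *
s=r.sense();print(s['tool_pos'],s['tcp_rot'],s['finger_gap'],s['time'],r.nose_length)
N="channel channel_end carton1 stray tub flatbox taperoll marker logger".split()
P={}
for n in("scene","side","wrist"):
    p=shot(n,n+'0');P[n]=p
    print(n,p['Tw'][:3,3].round(),p['Tw'][:3,2].round(2))
    for l in N:
        for q in r.pinpoint(p,l)[:6]:
            if q['conf']>.25: print(l,round(q['conf'],2),np.round(q['uv']),onz(p,q['uv'])[:2].round())
E
python3 -c "
import cv2,numpy as np
a=cv2.imread('pics/scene0.png');cv2.imwrite('pics/s0.png',cv2.resize(a,(800,600),interpolation=2))"
```

```text
pics
[254.0825394  542.96699703 252.22795367] [-1.79990462e+02  1.08862665e-01  6.49159031e+01] 85.50530534048431 0.0 22.0
scene [1070. -360.  933.] [-0.51  0.31 -0.8 ]
channel 0.81 [258. 202.] [480. -22.]
channel_end 0.82 [190. 231.] [ 463. -235.]
carton1 0.83 [319. 176.] [496. 185.]
carton1 0.73 [275. 196.] [489.  29.]
carton1 0.65 [292. 192.] [503.  82.]
carton1 0.64 [303. 184.] [496. 124.]
stray 0.85 [261. 271.] [ 671. -132.]
stray 0.62 [197. 276.] [ 595. -279.]
stray 0.59 [153. 266.] [ 508. -362.]
stray 0.56 [288. 232.] [612.  -7.]
tub 0.63 [340. 220.] [657. 136.]
flatbox 0.69 [319. 265.] [737.   5.]
taperoll 0.74 [146. 194.] [ 275. -289.]
taperoll 0.38 [274. 194.] [481.  30.]
marker 0.64 [305. 124.] [289. 282.]
logger 0.93 [216. 308.] [ 696. -277.]
side [434. 563. 785.] [ 0.07 -0.62 -0.78]
channel_end 0.64 [276. 139.] [ 459. -247.]
carton1 0.92 [245. 254.] [498. 136.]
carton1 0.84 [241. 269.] [500. 175.]
carton1 0.62 [250. 236.] [491.  87.]
carton1 0.59 [256. 216.] [484.  30.]
stray 0.89 [196. 160.] [ 673. -136.]
stray 0.75 [264. 113.] [ 507. -359.]
stray 0.62 [210. 198.] [609. -10.]
stray 0.62 [231. 125.] [ 599. -292.]
tub 0.85 [169. 246.] [675. 138.]
flatbox 0.69 [159. 199.] [737.   8.]
taperoll 0.73 [333. 135.] [ 295. -290.]
marker 0.64 [334. 330.] [294. 284.]
logger 0.97 [195. 126.] [ 705. -271.]
wrist [188. 576. 374.] [ 0.26 -0.12 -0.96]
channel_end 0.31 [122. 381.] [504. 172.]
carton1 0.7 [122. 383.] [508. 171.]
taperoll 0.75 [106. 261.] [295. 280.]
marker 0.56 [111. 260.] [297. 286.]
```

View pics/s0.png

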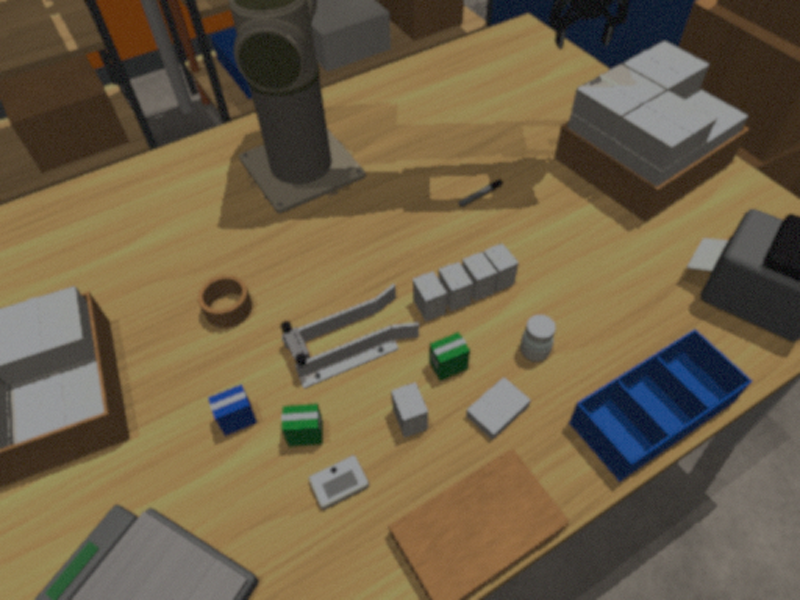

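View pics/side0.png

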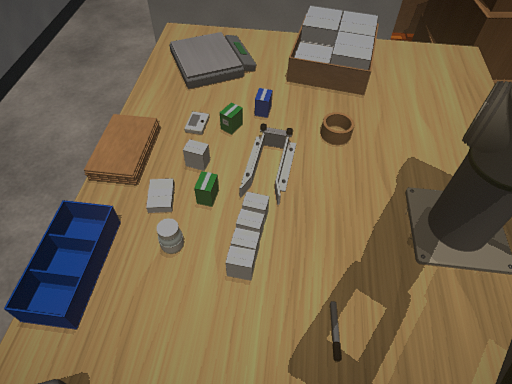

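Stray candidates in the scene image: white carton (262,261), green ones (288,228) and (192,272), blue (149,262). I choose the white one. The tub is at (344,216). First I'll look at the row from above.

```bash
python3 -m jog '[[-0.026,0.042,-0.01,8.5,100],[-0.052,0.084,-0.02,17,100],[-0.078,0.126,-0.03,25.5,100],[-0.104,0.168,-0.04,34,100],[-0.13,0.21,-0.05,42.5,100],[-0.156,0.252,-0.06,51,100],[-0.182,0.294,-0.07,59.5,100],[-0.208,0.336,-0.078,68,100]]'
python3 -m jog '[[0,0,0,0,100],[0,0,0,0,100]]'
python3 - <<'E'
from h import *
s=r.sense();print(s['tool_pos'],s['tcp_rot'],s['ft_force'])
p=shot("wrist",'w1');print(np.array(p['K']).round(1),p['Tw'].round(2))
for l in ["channel","channel_end","carton1"]:
    for q in r.pinpoint(p,l)[:6]: print(l,round(q['conf'],2),np.round(q['uv']),onz(p,q['uv'])[:2].round(1))
E
```

```text
time: 2.3
tool_pos: [469.8, 213.2, 331.8]
tcp_rot: [-180.0, -0.1, -3.4]
ft_force: [0.6, 0.4, 0.2]
finger_gap: 85.4
time: 2.5
tool_pos: [470.5, 212.1, 332.2]
tcp_rot: [-179.9, -0.1, -3.6]
ft_force: [-1.2, 0.4, 0.2]
finger_gap: 85.3
[470.46556393 212.08975705 332.16569402] [-1.79943404e+02 -9.72167238e-02 -3.55213438e+00] [-1.23661467  0.40044176  0.16625183]
[[283.9   0.  255.3]
 [  0.  283.9 191.2]
 [  0.    0.    1. ]] [[ 1.0000e+00 -6.0000e-02 -2.0000e-02  4.7554e+02]
 [-6.0000e-02 -9.5000e-01 -2.9000e-01  2.8674e+02]
 [ 0.0000e+00  2.9000e-01 -9.6000e-01  4.5329e+02]
 [ 0.0000e+00  0.0000e+00  0.0000e+00  1.0000e+00]]
channel 0.3 [407. 260.] [732.3   3.6]
carton1 0.95 [272. 178.] [495.9 169.5]
carton1 0.84 [275. 196.] [500.7 138. ]
carton1 0.73 [277. 226.] [500.9  84.1]
carton1 0.71 [271. 257.] [488.6  23.7]
```

View pics/w1.png

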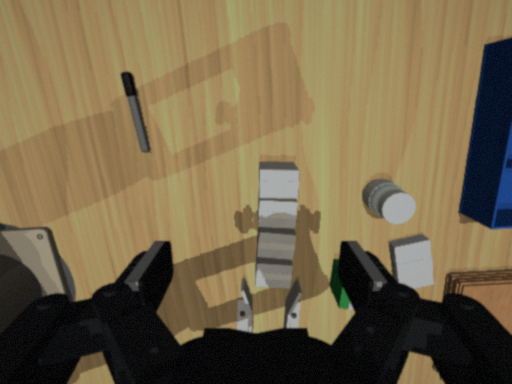

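```bash
python3 - <<'E'
import cv2
a=cv2.imread('pics/w1.png')[155:335,215:325];cv2.imwrite('pics/w1c.png',cv2.resize(a,None,fx=3.3,fy=3.3,interpolation=cv2.INTER_CUBIC))
E
```

```text
(no output)
```

View pics/w1c.png

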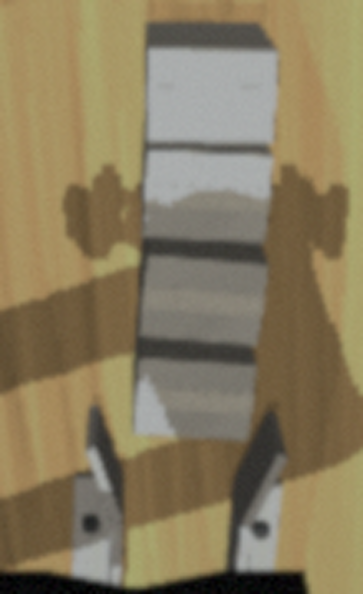

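```bash
cat > w1.py <<'E'
from h import *
K=np.array([[283.9,0,255.3],[0,283.9,191.2],[0,0,1]])
E
python3 - <<'E'
from h import *
p=shot("wrist")
f=lambda a,z:onz(p,(a[0]/3.3+215,a[1]/3.3+155),z)[:2]
C={'c4':[(149,46),(277,47),(274,145),(147,144)],'c3':[(147,151),(272,155),(267,246),(143,240)],'c2':[(143,254),(265,262),(261,349),(137,345)],'c1':[(138,358),(254,362),(248,438),(135,434)]}
for k,v in C.items():
    q=np.array([f(a,64) for a in v]);e=(q[1]-q[0]+q[2]-q[3])/2;d=(q[3]-q[0]+q[2]-q[1])/2
    print(k,q.mean(0).round(1),'w',np.linalg.norm(e).round(1),'t',np.linalg.norm(d).round(1),'ang y',np.degrees(np.arctan2(e[1],e[0])).round(1),'ang x',np.degrees(np.arctan2(d[1],d[0])).round(1))
print('tail bottom',f((150,24),0),f((266,24),0),'top',f((149,46),64),f((277,47),64))
print('mouth',f((95,405),40),f((271,408),40))
p=shot("scene");print(onz(p,r.pinpoint(p,"channel_end")[0]['uv']),onz(p,r.pinpoint(p,"channel")[0]['uv']))
p=shot("side");print(onz(p,r.pinpoint(p,"channel_end")[0]['uv']),[onz(p,q['uv']) for q in r.pinpoint(p,"channel")])
E
```

```text
c4 [501.5 179.3] w 54.9 t 43.7 ang y -3.7 ang x -93.3
c3 [498.  132.2] w 55.5 t 43.0 ang y -5.7 ang x -94.6
c2 [493.6  80.6] w 56.9 t 45.6 ang y -6.3 ang x -94.9
c1 [488.1  30.3] w 54.7 t 41.7 ang y -5.6 ang x -95.1
tail bottom [477.06801338 199.69012113] [533.78266817 196.46762814] top [475.7013063  202.92435608] [529.80243449 199.41718746]
mouth [438.83164631  13.41611065] [527.96696116   6.59084589]
[ 461.26333148 -233.5506177     0.        ] [ 4.81722052e+02 -2.07366565e+01  1.13686838e-13]
[ 4.93407946e+02  1.40616718e+02 -1.13686838e-13] [array([497.22659555, 178.48637912,   0.        ]), array([497.03227611, 131.17689022,   0.        ])]
```

```bash
python3 -m jog '[[0.027,0.034,0.012,0,100],[0.054,0.067,0.025,0,100],[0.082,0.101,0.038,0,100],[0.109,0.135,0.05,0,100],[0.136,0.168,0.063,0,100],[0.163,0.202,0.075,0,100],[0.191,0.235,0.088,0,100],[0.218,0.269,0.1,0,100]]'
python3 -m jog '[[0,0,0,0,100],[0,0,0,0,100]]'
python3 - <<'E'
from h import *
s=r.sense();print(s['tool_pos'],s['tcp_rot'],s['ft_force'])
p=shot("wrist",'w2')
for q in r.pinpoint(p,"stray")[:4]+r.search_frame(p,"stray")[:4]: print(q,onz(p,q['uv'])[:2] if 'uv' in q else '')
cv2.imwrite('pics/w2b.png',cv2.cvtColor(cv2.resize(p['image'],(800,600),interpolation=2),cv2.COLOR_RGB2BGR))
E
```

```text
time: 3.85
tool_pos: [672.3, -69.1, 231.1]
tcp_rot: [-180.0, -0.1, -3.4]
ft_force: [-0.0, -0.6, 1.3]
finger_gap: 85.5
time: 4.05
tool_pos: [672.1, -70.0, 229.4]
tcp_rot: [-179.9, 0.1, -3.5]
ft_force: [0.1, 0.1, 0.4]
finger_gap: 85.4
[672.05172875 -70.01335656 229.3923995 ] [-1.79930023e+02  9.09219342e-02 -3.46285418e+00] [0.12551437 0.10405985 0.37117881]
{'uv': [206.6, 125.6], 'conf': 0.69} [616.60580053 -15.73688838]
{'uv': [214.5, 310.9], 'conf': 0.62} [ 598.78950933 -283.10823342]
{'bbox': [170.2, 98.4, 222.2, 159.6], 'conf': 0.86} 
{'bbox': [226.4, 192.0, 281.4, 248.1], 'conf': 0.83} 
{'bbox': [190.2, 293.2, 232.9, 340.3], 'conf': 0.59}
```

View pics/w2b.png

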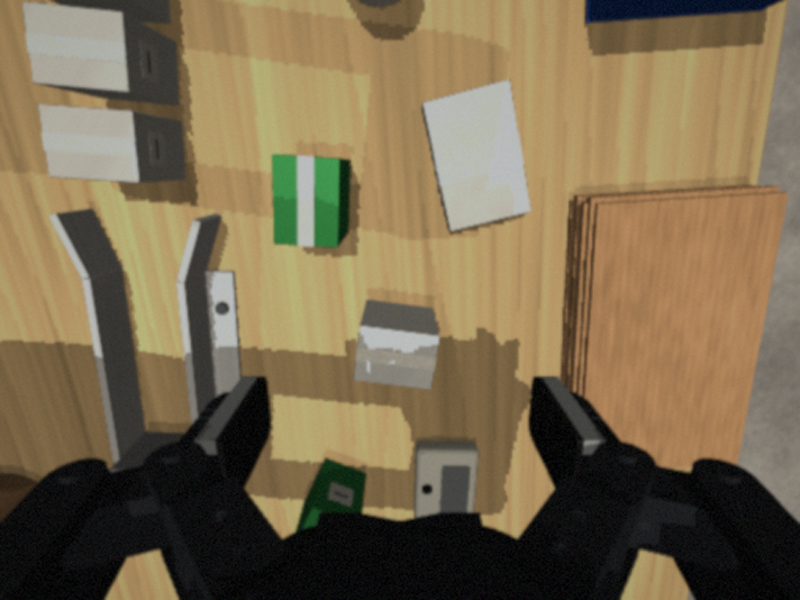

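```bash
python3 - <<'E'
from h import *
p=shot("wrist")
f=lambda a,z:onz(p,(a[0]*.64,a[1]*.64),z)[:2]
q=np.array([f(a,64) for a in [(361,322),(439,335),(431,388),(356,379)]]);e=(q[1]-q[0]+q[2]-q[3])/2;d=(q[3]-q[0]+q[2]-q[1])/2
print(q.mean(0).round(1),'w',np.linalg.norm(e).round(1),'t',np.linalg.norm(d).round(1),np.degrees(np.arctan2(e[1],e[0])).round(1),np.degrees(np.arctan2(d[1],d[0])).round(1))
print('bottom',f((367,300),0),f((435,309),0),'top',q[0],q[1])
for n,a in dict(Ltip=(60,214),Lk=(93,278),Lf=(118,460),Rtip=(195,221),Rk=(181,281),Rf=(192,425)).items(): print(n,f(a,40).round(1))
print('tipbottoms',f((93,210),0),f((220,216),0))
E
```

```text
[ 668.5 -124. ] w 54.9 t 42.7 -12.2 -99.6
bottom [ 644.81887213 -100.25176602] [ 701.10220161 -111.4185681 ] top [645.25442499 -96.51926113] [ 698.8806935  -109.29954347]
Ltip [439.9 -13.3]
Lk [451.  -59.9]
Lf [ 431.6 -214.5]
Rtip [532.8 -23.5]
Rk [514.3 -65.9]
Rf [ 499.2 -185.2]
tipbottoms [436.28700598 -14.2693893 ] [534.7514029  -24.59669114]
```

Stray confirmed: a white carton, top face centre at about px (397,356) of 800, clear of the fingers. Base and top edges agree with a 64 mm height. Now I descend on it.

```bash
python3 -m jog '[[0.001,0.03,0.01,4,100],[0.0015,0.0565,0.04,7.5,100],[0.0015,0.0565,0.08,7.5,100],[0.0015,0.0565,0.12,7.5,100],[0.0015,0.0565,0.155,7.5,100],[0.0015,0.0565,0.18,7.5,100],[0.0015,0.0565,0.193,7.5,100],[0.0015,0.0565,0.193,7.5,100]]' 25
python3 -m jog '[[0,0,0,0,100],[0,0,0,0,60],[0,0,0,0,50],[0,0,0,0,50],[0,0,0,0,50],[0,0,0,0,50]]' 25
```

```text
time: 5.05
tool_pos: [669.9, -122.9, 37.9]
tcp_rot: [-179.9, 0.0, -10.7]
ft_force: [-0.6, 0.0, -0.6]
finger_gap: 85.3
time: 5.65
tool_pos: [671.1, -123.2, 39.9]
tcp_rot: [-179.9, -0.1, -10.7]
ft_force: [-0.1, 0.5, 6.3]
finger_gap: 55.8
```

```bash
python3 -m jog '[[0,0,-0.03,0,50],[0,0,-0.07,0,50],[0,0,-0.11,0,50],[-0.012,-0.017,-0.13,0,50],[-0.037,-0.053,-0.14,-1,50],[-0.063,-0.089,-0.14,-2,50],[-0.088,-0.125,-0.14,-3,50],[-0.114,-0.161,-0.14,-4,50]]' 25
```

```text
time: 6.45
tool_pos: [588.0, 57.3, 180.5]
tcp_rot: [-179.9, -0.2, -6.7]
ft_force: [0.4, 0.5, -0.7]
finger_gap: 55.9
```

```bash
python3 -m jog '[[-0.02,-0.034,0,0,50],[-0.04,-0.068,0,0,50],[-0.06,-0.102,0,0,50],[-0.08,-0.136,0.02,0,50],[-0.0965,-0.1645,0.03,0,50],[-0.0965,-0.1645,0.04,0,50],[-0.0965,-0.1645,0.05,0,50]]' 25
python3 -m jog '[[0,0,0,0,50],[0,0,0,0,50]]' 25
python3 - <<'E'
from h import *
s=r.sense();print(s['tool_pos'],s['tcp_rot'],s['ft_force'])
a=shot("scene")['image'];b=shot("side")['image'];w=shot("wrist",'w3')['image']
A=cv2.resize(a[120:240,230:390],(400,300));B=cv2.resize(b[150:300,180:380],(400,300));W=cv2.resize(w,(400,300))
cv2.imwrite('pics/m3.png',cv2.cvtColor(np.vstack([np.hstack([A,B]),np.hstack([W,W*0])]),cv2.COLOR_RGB2BGR))
E
```

```text
time: 7.15
tool_pos: [511.4, 232.5, 130.1]
tcp_rot: [-179.9, -0.3, -6.6]
ft_force: [-0.1, -0.4, -1.3]
finger_gap: 55.7
time: 7.35
tool_pos: [511.9, 231.4, 130.1]
tcp_rot: [-179.9, -0.2, -6.7]
ft_force: [0.5, -0.5, -0.7]
finger_gap: 55.6
[511.93038797 231.40549564 130.13591167] [-179.94472334   -0.24682841   -6.67149361] [ 0.50426092 -0.48163487 -0.67617018]
```

View pics/m3.png

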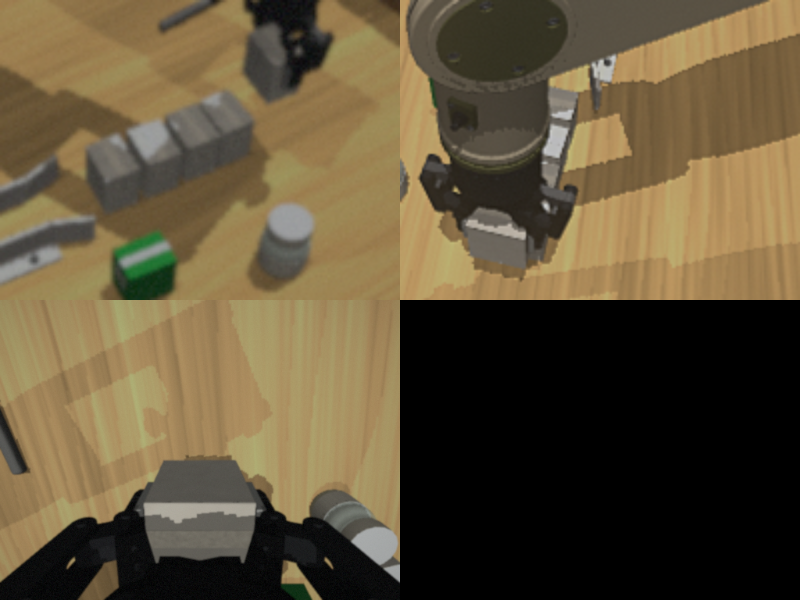

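```bash
python3 -m jog '[[0,-0.002,0.03,0,50],[0,-0.002,0.055,0,50],[0,-0.002,0.075,0,50],[0,-0.002,0.083,0,50],[0,-0.002,0.086,0,50],[0,-0.002,0.086,0,50]]' 25
python3 -m jog '[[0,0,0.001,0,50],[0,0,0.002,0,50]]' 25
```

```text
time: 8.1
tool_pos: [513.7, 233.9, 45.6]
tcp_rot: [-179.9, -0.4, -6.7]
ft_force: [0.1, -0.1, 0.5]
finger_gap: 55.7
time: 8.3
tool_pos: [514.8, 234.2, 45.1]
tcp_rot: [-179.8, -0.5, -6.7]
ft_force: [0.0, -0.4, -0.9]
finger_gap: 55.7
```

```bash
python3 -m jog '[[-0.002,0.001,0.001,0,50],[-0.004,0.002,0.002,0,50],[-0.004,0.002,0.003,0,50],[-0.004,0.002,0.004,0,50]]' 25;  python3 -m jog '[[0,0,0.001,0,50],[0,0,0.001,0,50]]' 25
```

```text
time: 8.7
tool_pos: [510.5, 232.7, 41.0]
tcp_rot: [-179.8, -0.5, -6.7]
ft_force: [0.6, 0.1, -0.8]
finger_gap: 55.8
time: 8.9
tool_pos: [510.6, 232.7, 40.1]
tcp_rot: [-179.8, -0.5, -6.7]
ft_force: [-1.6, 0.4, 2.0]
finger_gap: 55.6
```

```bash
python3 -m jog '[[0,0,0,0,75],[0,0,0,0,100],[0,0,0,0,100],[0,0,0,0,100]]' 25; python3 -m jog '[[0,0,-0.02,0,100],[0,0,-0.06,0,100],[0,-0.02,-0.1,0,100],[0,-0.04,-0.14,0,100],[0,-0.04,-0.18,0,100],[0,-0.03,-0.22,0,100],[0,-0.03,-0.24,0,100],[0,-0.03,-0.24,0,100]]'
python3 - <<'E'
from h import *
s=r.sense();print(s['tool_pos'],s['tcp_rot'],s['ft_force'],s['time'])
p=shot("wrist",'w4');np.savez('w4.npz',K=p['K'],Tw=p['Tw'])
a=p['image'][100:290,190:350];cv2.imwrite('pics/w4c.png',cv2.cvtColor(cv2.resize(a,None,fx=3,fy=3,interpolation=cv2.INTER_CUBIC),cv2.COLOR_RGB2BGR))
E
```

```text
time: 9.3
tool_pos: [510.6, 232.7, 40.1]
tcp_rot: [-179.8, -0.5, -6.7]
ft_force: [-0.2, -0.3, 0.5]
finger_gap: 85.5
time: 10.1
tool_pos: [513.7, 262.6, 285.0]
tcp_rot: [-179.6, -0.9, -6.7]
ft_force: [0.2, 0.4, 0.1]
finger_gap: 85.4
[513.72462121 262.63651401 285.008944  ] [-179.60404869   -0.87825345   -6.70024314] [0.22270974 0.35009113 0.0954138 ] 10.1
```

View pics/w4c.png

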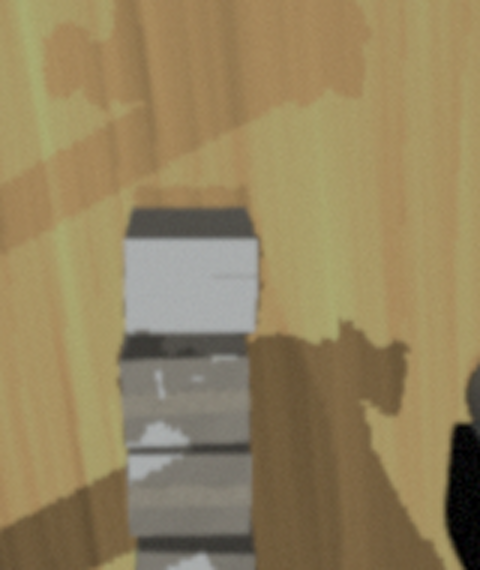

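```bash
cat > tops.py <<'E'
from h import *
def tops(p,C,off,sc,ax=np.radians(-96.6),M=np.array([485.3,-18.])):
    f=lambda a,z:onz(p,(a[0]/sc+off[0],a[1]/sc+off[1]),z)[:2]
    u=np.array([np.cos(ax),np.sin(ax)]);v=np.array([-u[1],u[0]])
    for k,c in C.items():
        q=np.array([f(a,64) for a in c]);e=(q[1]-q[0]+q[2]-q[3])/2;d=(q[3]-q[0]+q[2]-q[1])/2;m=q.mean(0)
        print(k,m.round(1),'w',np.linalg.norm(e).round(1),'t',np.linalg.norm(d).round(1),'ang',np.degrees(np.arctan2(e[1],e[0])).round(1),'chan xy',((m-M)@u).round(1),((m-M)@v).round(1))
E
python3 - <<'E'
from tops import *
p=dict(np.load('w4.npz'))
tops(p,dict(s=[(125,238),(258,237),(255,331),(127,334)],c4=[(120,358),(248,360),(249,446),(125,451)],c3=[(127,455),(251,453),(251,538),(133,538)]),(190,100),3)
E
```

```text
s [511.8 229.3] w 55.0 t 41.9 ang -6.0 chan xy -248.7 -2.1
c4 [502.8 175.3] w 55.4 t 43.0 ang -6.3 chan xy -194.1 -4.8
c3 [499.6 129.5] w 55.1 t 43.3 ang -6.7 chan xy -148.2 -2.8
```

```bash
python3 -m jog '[[0.001,-0.015,0.03,0,25],[0.0015,-0.02,0.07,0,25],[0.0015,-0.02,0.11,0,25],[0.0015,-0.02,0.15,0,25],[0.0015,-0.02,0.19,0,25],[0.0015,-0.02,0.22,0,25],[0.0015,-0.02,0.24,0,25],[0.0015,-0.02,0.25,0,25]]'; python3 -m jog '[[0,0,0,0,25],[0,0,0,0,25]]'
```

```text
time: 10.95
tool_pos: [516.5, 281.5, 27.3]
tcp_rot: [-179.9, -0.3, -6.7]
ft_force: [0.1, -0.7, -0.5]
finger_gap: 21.2
time: 11.15
tool_pos: [515.6, 281.2, 26.6]
tcp_rot: [-180.0, -0.2, -6.7]
ft_force: [-0.5, 0.3, 0.1]
finger_gap: 21.6
```

```bash
python3 -m jog '[[0.002,0,-0.008,0,25],[0.002,0.005,-0.008,0,25],[0.002,0.01,-0.008,0,25],[0.002,0.014,-0.008,0,25],[0.002,0.018,-0.008,0,25],[0.002,0.022,-0.008,0,25],[0.002,0.026,-0.008,0,25],[0.002,0.03,-0.008,0,25]]'; python3 -m jog '[[0,0.004,0,0,25],[0,0.008,0,0,25],[0,0.012,0,0,25],[0,0.016,0,0,25],[0,0.02,0,0,25],[0,0.024,0,0,25],[0,0.028,0,0,25],[0,0.032,0,0,25]]'
python3 - <<'E'
from h import *
p=shot("scene");a=p['image'][110:260,200:360];b=shot("side")['image'][110:300,180:340]
cv2.imwrite('pics/m5.png',cv2.cvtColor(np.hstack([cv2.resize(a,(400,375),interpolation=2),cv2.resize(b,(316,375),interpolation=2)]),cv2.COLOR_RGB2BGR))
E
```

```text
time: 11.95
tool_pos: [514.0, 250.9, 34.5]
tcp_rot: [-180.0, -0.2, -6.7]
ft_force: [-0.0, 0.9, -0.6]
finger_gap: 21.7
time: 12.75
tool_pos: [510.3, 218.9, 34.6]
tcp_rot: [-180.0, -0.2, -6.7]
ft_force: [1.2, 2.9, -0.6]
finger_gap: 21.0
```

View pics/m5.png

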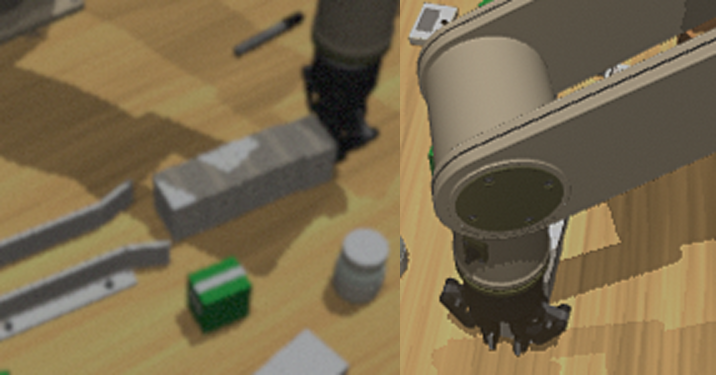

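```bash
python3 -m jog '[[0,0.004,0,0,25],[0,0.008,0,0,25],[0,0.012,0,0,25],[0,0.016,0,0,25],[0,0.02,0,0,25],[0,0.024,0,0,25],[0,0.028,0,0,25],[0,0.032,0,0,25]]'; python3 -m jog '[[0,0.004,0,0,25],[0,0.008,0,0,25],[0,0.012,0,0,25],[0,0.016,0,0,25],[0,0.02,0,0,25],[0,0.024,0,0,25],[0,0.028,0,0,25],[0,0.032,0,0,25]]'
python3 - <<'E'
from h import *
p=shot("scene");a=p['image'][110:260,180:340]
cv2.imwrite('pics/m6.png',cv2.cvtColor(cv2.resize(a,(560,525),interpolation=2),cv2.COLOR_RGB2BGR))
E
```

```text
time: 13.65
tool_pos: [506.4, 186.4, 34.5]
tcp_rot: [-180.0, -0.2, -6.7]
ft_force: [0.3, 3.8, 0.2]
finger_gap: 21.2
time: 14.45
tool_pos: [502.6, 154.2, 34.5]
tcp_rot: [-180.0, -0.2, -6.7]
ft_force: [0.0, 2.4, 0.7]
finger_gap: 21.5
```

View pics/m6.png

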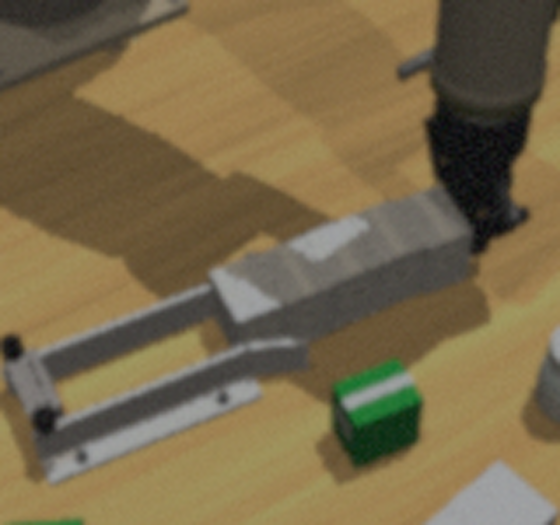

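```bash
python3 -m jog '[[0,0.004,0,0,25],[0,0.008,0,0,25],[0,0.012,0,0,25],[0,0.016,0,0,25],[0,0.02,0,0,25],[0,0.024,0,0,25],[0,0.028,0,0,25],[0,0.032,0,0,25]]'; python3 -m jog '[[0,0.004,0,0,25],[0,0.008,0,0,25],[0,0.012,0,0,25],[0,0.016,0,0,25],[0,0.02,0,0,25],[0,0.024,0,0,25],[0,0.028,0,0,25],[0,0.032,0,0,25]]'; python3 -m jog '[[0,0.004,0,0,25],[0,0.008,0,0,25],[0,0.012,0,0,25],[0,0.016,0,0,25],[0,0.02,0,0,25],[0,0.024,0,0,25],[0,0.028,0,0,25],[0,0.032,0,0,25]]'
```

```text
time: 15.3
tool_pos: [498.8, 121.6, 34.5]
tcp_rot: [180.0, -0.2, -6.7]
ft_force: [-0.6, 2.9, -1.1]
finger_gap: 21.9
time: 16.1
tool_pos: [495.0, 89.5, 34.5]
tcp_rot: [180.0, -0.2, -6.7]
ft_force: [-0.4, 2.5, -0.6]
finger_gap: 21.3
time: 16.9
tool_pos: [491.2, 57.4, 34.5]
tcp_rot: [180.0, -0.2, -6.7]
ft_force: [0.5, 2.7, -0.3]
finger_gap: 21.4
```

```bash
python3 -m jog '[[0,0.002,0,0,25],[0,0.004,0,0,25],[0,0.006,0,0,25],[0,0.008,0,0,25],[0,0.01,0,0,25],[0,0.012,0,0,25],[0,0.014,0,0,25],[0,0.016,0,0,25]]'; python3 - <<'E'
from h import *
p=shot("scene");a=p['image'][150:250,170:300]
cv2.imwrite('pics/m7.png',cv2.cvtColor(cv2.resize(a,(780,600),interpolation=2),cv2.COLOR_RGB2BGR))
E
```

```text
time: 17.7
tool_pos: [489.3, 41.4, 34.5]
tcp_rot: [180.0, -0.2, -6.7]
ft_force: [0.1, 3.0, 0.1]
finger_gap: 21.4
```

View pics/m7.png

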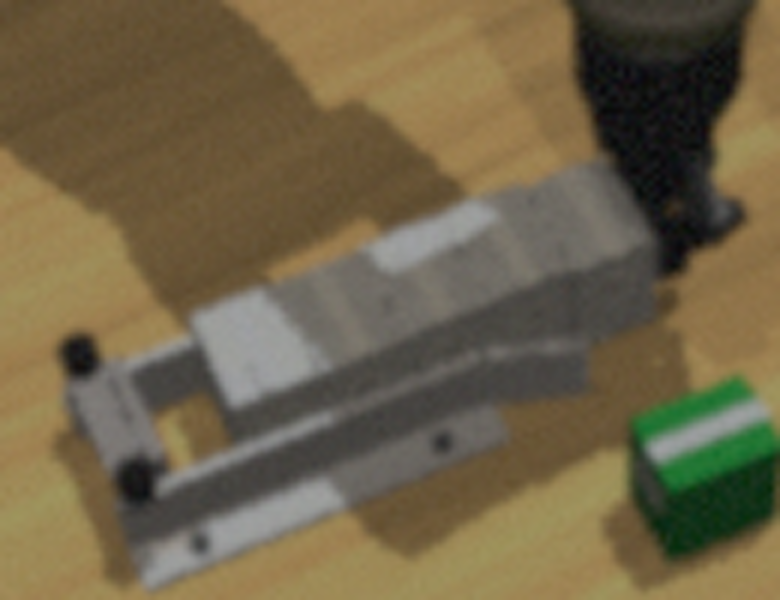

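```bash
python3 -m jog '[[0,0.002,0,0,25],[0,0.004,0,0,25],[0,0.006,0,0,25],[0,0.008,0,0,25],[0,0.01,0,0,25],[0,0.012,0,0,25],[0,0.014,0,0,25]]'; python3 -m jog '[[0,0.001,0,0,25],[0,0.002,0,0,25],[0,0.003,0,0,25],[0,0.004,0,0,25]]'; python3 -m jog '[[0,0.001,0,0,25],[0,0.002,0,0,25],[0,0.003,0,0,25],[0,0.004,0,0,25]]'
```

```text
time: 18.45
tool_pos: [487.7, 27.0, 34.5]
tcp_rot: [180.0, -0.2, -6.7]
ft_force: [1.0, 3.3, 0.9]
finger_gap: 21.3
time: 18.85
tool_pos: [487.2, 23.0, 34.6]
tcp_rot: [180.0, -0.2, -6.7]
ft_force: [0.8, 3.3, 0.4]
finger_gap: 21.4
time: 19.25
tool_pos: [486.7, 19.0, 34.5]
tcp_rot: [180.0, -0.2, -6.7]
ft_force: [0.0, 3.7, 0.8]
finger_gap: 21.4
```

```bash
cat > ok.py <<'E'
from bench import r; import sys
s=r.sense();f=s['ft_force'];print(s['tool_pos'].round(1),f.round(1)) if hasattr(f,'round') else print(s['tool_pos'],f)
sys.exit(f[1]>5.5)
E
J="python3 -m jog"; K="python3 ok.py"
python3 -m jog '[[0,0.0007,0,0,25],[0,0.0015,0,0,25]]' >/dev/null && $K && python3 -m jog '[[0,0.0007,0,0,25],[0,0.0015,0,0,25]]' >/dev/null && $K && python3 -m jog '[[0,0.0007,0,0,25],[0,0.0015,0,0,25]]' >/dev/null && $K && python3 -m jog '[[0,0.0007,0,0,25],[0,0.0015,0,0,25]]' >/dev/null && $K && python3 -m jog '[[0,0.0007,0,0,25],[0,0.0015,0,0,25]]' >/dev/null && $K && python3 -m jog '[[0,0.0007,0,0,25],[0,0.0015,0,0,25]]' >/dev/null && $K
```

```text
[486.5  17.4  34.5] [1.4 3.8 0.6]False
```

```bash
sed -i 's/sys.exit(f\[1\]>5.5)/sys.exit(int(f[1]>5.5))/' ok.py; K="python3 ok.py"
python3 -m jog '[[0,0.0007,0,0,25],[0,0.0015,0,0,25]]' >/dev/null && $K && python3 -m jog '[[0,0.0007,0,0,25],[0,0.0015,0,0,25]]' >/dev/null && $K && python3 -m jog '[[0,0.0007,0,0,25],[0,0.0015,0,0,25]]' >/dev/null && $K && python3 -m jog '[[0,0.0007,0,0,25],[0,0.0015,0,0,25]]' >/dev/null && $K && python3 -m jog '[[0,0.0007,0,0,25],[0,0.0015,0,0,25]]' >/dev/null && $K && python3 -m jog '[[0,0.0007,0,0,25],[0,0.0015,0,0,25]]' >/dev/null && $K && python3 -m jog '[[0,0.0007,0,0,25],[0,0.0015,0,0,25]]' >/dev/null && $K
```

```text
[486.3  15.8  34.5] [2.1 3.8 0.6]
[486.2  14.3  34.5] [ 1.5  4.1 -0.2]
[486.   12.8  34.5] [2.1 3.2 0.9]
[485.8  11.2  34.6] [1.7 3.4 0. ]
[485.6   9.7  34.6] [1.3 4.8 1. ]
[485.4   8.1  34.6] [2.1 4.5 0.4]
[485.4   7.8  34.6] [ 3.  14.6  1.1]
```

```bash
python3 -m jog '[[0,0.0005,0,0,25],[0,0.0005,0,0,25]]'
```

```text
time: 21.05
tool_pos: [485.4, 8.0, 34.6]
tcp_rot: [-179.8, -0.2, -6.7]
ft_force: [3.3, 7.6, 0.3]
finger_gap: 21.6
```

```bash
python3 -m jog '[[0,0.0007,0,0,25],[0,0.0008,0,0,25],[0,0.0008,0,0,25]]';python3 -m jog '[[0,0.0008,0,0,25],[0,0.0008,0,0,25],[0,0.0008,0,0,25],[0,0.0008,0,0,25],[0,0.0008,0,0,25],[0,0.0008,0,0,25]]'
```

```text
time: 21.35
tool_pos: [485.4, 8.0, 34.7]
tcp_rot: [-179.8, -0.2, -6.7]
ft_force: [2.7, 8.7, -0.1]
finger_gap: 21.7
time: 21.95
tool_pos: [485.4, 8.0, 34.7]
tcp_rot: [-179.7, -0.2, -6.7]
ft_force: [2.4, 9.2, 0.6]
finger_gap: 21.2
```

```bash
python3 -m jog '[[0,0.001,0,0,25],[0,0.0011,0,0,25],[0,0.0011,0,0,25],[0,0.0011,0,0,25],[0,0.0011,0,0,25],[0,0.0011,0,0,25]]'; python3 -m jog '[[0,-0.002,0,0,25],[0,-0.006,0,0,25],[0,-0.014,0,0,25],[0,-0.03,0,0,25],[0,-0.05,-0.02,0,25],[0,-0.075,-0.06,0,25],[0,-0.1,-0.1,0,25],[0,-0.12,-0.14,0,25]]'; python3 -m jog '[[0,-0.01,-0.03,0,25],[0,-0.02,-0.06,0,25],[0,-0.02,-0.1,0,25],[0,-0.02,-0.12,0,25],[0,-0.02,-0.12,0,25]]'
python3 - <<'E'
from h import *
p=shot("wrist",'w8');np.savez('w8.npz',K=p['K'],Tw=p['Tw'])
a=p['image'];cv2.imwrite('pics/w8b.png',cv2.cvtColor(cv2.resize(a,(800,600),interpolation=cv2.INTER_CUBIC),cv2.COLOR_RGB2BGR))
E
```

```text
time: 22.55
tool_pos: [485.4, 8.0, 34.7]
tcp_rot: [-179.6, -0.2, -6.7]
ft_force: [1.6, 10.0, 0.4]
finger_gap: 21.3
time: 23.35
tool_pos: [498.1, 127.6, 176.8]
tcp_rot: [-179.6, -0.2, -6.6]
ft_force: [1.0, 0.1, -0.4]
finger_gap: 21.5
time: 23.85
tool_pos: [501.5, 147.4, 301.3]
tcp_rot: [-179.5, -0.6, -6.6]
ft_force: [0.1, 0.5, -0.4]
finger_gap: 21.1
```

View pics/w8b.png

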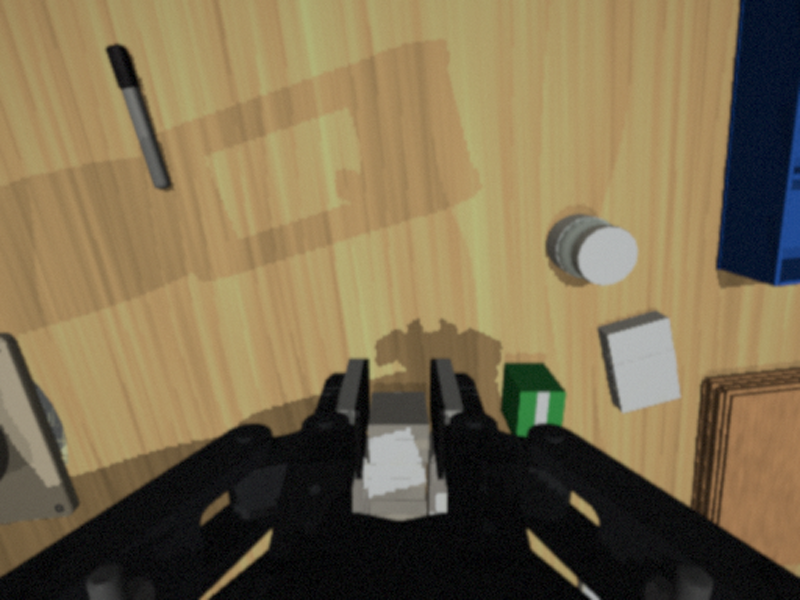

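```bash
python3 - <<'E'
from h import *
p=shot("scene");a=p['image'][150:250,170:300]
cv2.imwrite('pics/m9.png',cv2.cvtColor(cv2.resize(a,(780,600),interpolation=2),cv2.COLOR_RGB2BGR))
u=np.array([-.1149,-.9934]);v=np.array([.9934,-.1149]);M=np.array([485.3,-18])
for q in r.pinpoint(p,"carton1")[:7]:
    d=onz(p,q['uv'])[:2]-M;print(round(q['conf'],2),(d@u).round(1),(d@v).round(1))
E
```

```text
0.68 177.9 -7.3
0.68 49.7 -1.5
0.6 133.9 10.1
0.53 95.4 -7.8
```

View pics/m9.png

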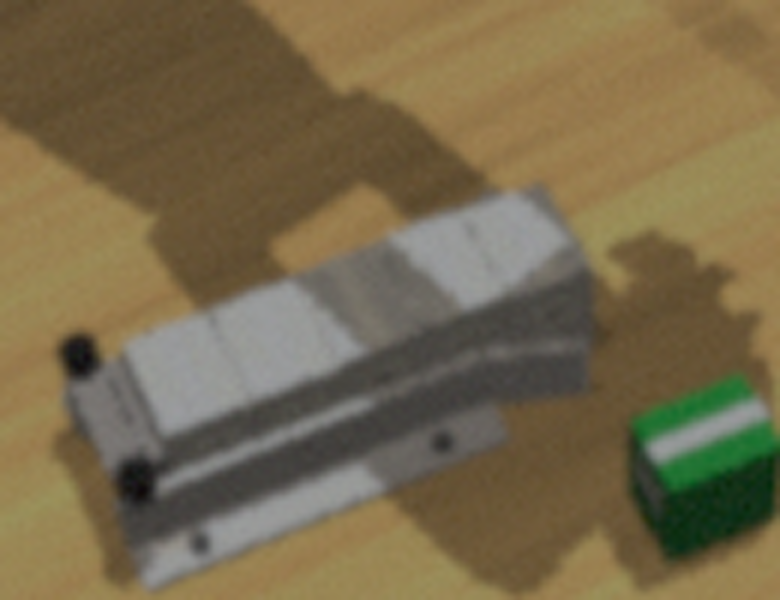

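```bash
python3 -c "
from bench import r
print(r.sense()['time'],r.hand_in())"
```

```text
the job is handed in; nothing more can be done
24.0 None
```

I stood the white stray carton about 53 mm (centre to centre) behind carton 4, roughly an 11 mm gap, in line and square within about 1°. I let go of it, then pushed all five along the channel axis with two parted fingers until the first carton met the end stop.

**Pressing:** the wrist read about 9–10 N for 1.2 s, after one brief reading of 14.6 N when the stop was met. Sliding the row took about 3–4 N, so the stop itself probably felt about 6 N or more. I had no direct reading there.

**Last checks:**
- **Row:** the final scene picture shows it closed, straight and against the stop (about 195 mm in from the mouth, by the finger position), with the fingers clear.
- **Bystanders:** in the last wrist picture the marker, tub and flat box looked where they had been. I took no measurement of them, and I did not check the tape roll or the logger in a picture at the end.
- **Disagreement:** the network's final carton positions scattered by up to 10 mm sideways and found only four of the five. I disregarded them, because the 62 mm channel allows the 56 mm cartons only about 3 mm of play inside it.

I handed in at 24 s of the 64 s allowed.

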